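Shut the cutter bin past its spring catch

TASK

Shut the sliding lid of the white cutter bin: through the finger hole in the lid, press the spring catch down with a fingertip and, while it is held down, push the lid along over it, all the way to the end stop, until the catch springs back up behind the lid. Then take the hand away. Pick nothing up, and leave the bowl, pinch pot, spoon and pierogi press where they are.

Things in the scene. Friction and masses are not known exactly. Their poses are not given: they have to be found in the camera images.
- bin: white plastic bin fixed to the worktop: 130 mm wide (x), 275 mm long (y = -105 to +170 mm), 76 mm high; origin on the worktop. Its +y is the way the lid shuts. Below y = +65 mm it is a solid deck, top 60 mm above the worktop; beyond is the open compartment. The lid runs under guide lips along both long sides (inner faces x = +-53 mm, tops 76 mm up); end stop at y = +161 mm.
- lid (a joint): lid travel towards the bin's +y, m: starts 0 to 0.001 (open), 0.080 = fully shut on the end stop. 1 to 2 N of friction; it cannot be lifted. The catch lets it move only about 3 mm until pressed 10 mm down; past 0.076 the lid's rear edge has cleared the catch, which springs up and locks it shut.
- lid_hole (a point): centre of the finger hole in the lid, 71 mm above the worktop (lid top); moves with the lid, axes as the bin's. Lid: white plastic, 118 x 180 x 5 mm, underside 66 mm up. Hole: 48 mm (x) by 47 mm (y), right through, with a collar 4 mm wide whose top is 77 mm up. 31 mm of lid lies behind it (-y), 102 mm in front. Push the lid by the hole's front (+y) edge.
- catch (a joint): how far the spring catch is pressed down, m: 0 = up, 0.015 = fully down. The spring pushes up with 3 N when up and 9 N when fully down; it springs back when let go unless the lid lies over it.
- catch_top (a point): centre of the top face of the spring catch: stainless block, 30 mm (bin's x) by 42 mm (bin's y), standing in the finger hole of the open lid. Top 76 mm above the worktop when up, 61 mm when fully down (1 mm above the deck); the lid passes over it when it is below 66 mm. Moves only up and down, at x = 0, y = -45 mm of the bin.
- bowl: stainless bowl, 170 mm across, 65 mm high; origin under its centre. To be left alone.
- pinch_pot: white ceramic pinch pot, 56 mm across, 30 mm high; origin under its centre. To be left alone.
- spoon: olive-wood spoon, 240 mm long, lying along its own x; origin at its middle, on the worktop. To be left alone.
- pierogi_press: grey plastic pierogi press, two hinged round halves about 96 mm across, half open, about 110 mm high; origin on the worktop under the hinge. To be left alone.

How it is judged:
By the outcome, as a careful person would: the job done as asked, in the order asked, and still so for the second after the job is handed in, with the robot touching nothing.
It also fails if it takes over 35 s, if anything falls off the work surface, if the arm or the gripper's body presses on something with over 40 N, if the wrist force passes 120 N, or if a joint passes its speed limit or range.

ROBOT

A 7-joint arm with a two-finger parallel gripper is mounted at the origin on the work surface. World frame = base frame: x ahead of the robot, y to its left, z up, the work surface at z = 0. Lengths are in mm, angles in rad, forces in N, time in s.
With the tool pointing down it reaches from about 425 to 950 mm from the base axis. Payload 4.7 kg.
Tool frame: the origin (TCP) lies at the very end of the fingers, on their centre line; the grasp point (between the pads) lies arm.pinch_z behind it (arm.pinch_z is the distance from the TCP to the grasp point, in mm); z points along the fingers, y is the line along which they close (so a half turn about z gives the same grasp; the last joint's range is limited). The gripper opens to 87 mm and grips with 3 to 60 N. Pads are 19 mm wide; open, the fingers measure 117 mm over their backs; the gripper's body (75 mm by 190 mm) begins 51 mm behind the grasp point.
Start: joints at [1.189, 0.469, -0.049, 1.532, 0.024, 1.141, -0.082], TCP at [233.278, -633.428, 222.573] pointing down, gripper open.
Joint ranges: [-2.59, 2.59], [-0.33, 1.99], [-1.39, 1.29], [0.1, 2.45], [-1.04, 4.18], [0.21, 1.99], [-2.66, 2.66]. Speed limits (rad/s): [2.57, 2.57, 3.14, 3.14, 3.14, 3.14, 3.14].

INTERFACE

Orientations are given as a rotation vector (axis times angle).
In Python, from rig import arm gives the robot as it stands.
- The arm moves only by the tool play_rows, never from a script. Its argument "motion" is a list of rows, each a list of 5 numbers: the closure, from -1 (fully open) to 1 (shut), then the shift along the world's x, y, z in cm, then the turn about the world's z in rad. In form: [[hand, x, y, z, turn], ...]. A call has 1 to 10 rows; each row shifts and turns the commanded pose from where the row before left it; what a row does not reach is not made up. A row lasts 1/10 s, in which the tool goes at most 50 mm and 8.59 degrees, less where a joint would pass 70% of its speed; a pose out of reach is approached as far as the arm can. A call with a gripper value outside its range is refused whole. The fingers move at their own pace and stop on an object; "newtons" is the grip in N (left out, the last holds). Time passes only in rows, so rows that do not move let the fingers close. It gives the time, the measured TCP pose, the force, the opening and the grip force at its end, in the units of the state.
- arm.observe(): the state, without advancing time (a new reading comes with each control period).
- arm.capture(name): name is "scene" or "top" or "wrist"; returns the picture (384x512x3 uint8, red, green, blue); there is no depth.
- arm.get_calibration(name): a dict with "camera_matrix" (3x3 intrinsics, pixels), "dist" ([k1, k2, p1, p2, k3] as OpenCV has them; the pictures are not rectified), "rvec" (rotation vector, rad) and "tvec" (3), from world to camera coordinates, as OpenCV has them. Camera axes: x right, y down, z forward; pixel columns grow to the right and rows downward; lengths in mm; the calibration is good to about 2 mm. A picture is of the moment at which its call begins: read the wrist's pose just before it. get_calibration takes no time and is no camera call; for the wrist camera it gives the pose at the moment of the call.
- arm.close_job(): hands the job in; it is judged then, once.
The state is a dict: "time_s": time; "joints": joint angles; "qd": joint speeds; "tau": joint torques, N m; "ee_pos": TCP position; "orientation": TCP orientation; "ft_force": force on the tool from outside, world axes, zero at the start; "wrist_torque": the same for the moment, N m; "width": finger opening in mm; "grasp_force": force on a finger pad.
Only numpy, scipy, OpenCV 4.12 (cv2) and the standard library are available. Lean on these libraries where they do the work, as an engineer would, in place of code of your own. Each camera call takes 0.05 s, during which the arm holds its last target. There are 200 camera calls.

## Working session

There is one attempt and no reset: what is moved stays moved. The work goes in short steps, Python scripts to look and compute and a tool call to move; the robot and the scene stay as the last step left them, time stands still between calls to the robot, and variables do not carry over. Pictures are saved under pics/ and viewed, at most 10 in all, crops included, and the job is handed in when it is done.

Besides the shell and the picture viewer there is one more tool, called after "Call:" as a command line: name --pt "numbers of a row" for each row, then --argument value for the rest. play_rows: Moves the arm, as the interface text tells. Its arguments: {"type":"object","properties":{"motion":{"type":"array","items":{"type":"array","items":{"type":"number"}}},"newtons":{"type":"number"}},"required":["motion"]}

```bash
mkdir -p pics; python3 - <<'E'
from rig import arm
import cv2
for n in("scene","top"):
    cv2.imwrite(f"pics/{n}0.png",arm.capture(n)[:,:,::-1])
s=arm.observe();print(s,arm.pinch_z)
E
```

```text
{'time_s': 0.1, 'joints': array([ 1.18907718,  0.46932817, -0.04864715,  1.53356304,  0.02412186,
        1.14098284, -0.08229425]), 'qd': array([ 0.0003135 , -0.0020103 ,  0.00030725, -0.00254375, -0.00114803,
        0.0005648 , -0.00026612]), 'tau': array([ 7.00312703e-04, -5.09172463e+01, -8.11319402e-02, -2.36829257e+01,
       -6.15032902e-02,  3.45092977e-02,  8.76871559e-05]), 'ee_pos': array([ 233.09676373, -632.91093214,  221.63136187]), 'orientation': array([-3.09117830e+00, -5.51185396e-01,  5.50685077e-04]), 'ft_force': array([-0.03246639,  0.83842373,  0.12224521]), 'wrist_torque': array([-0.01301043,  0.02047496, -0.00921304]), 'grasp_force': 0.0, 'width': 87.09799693917799} 18.700000000000003
```

View pics/top0.png

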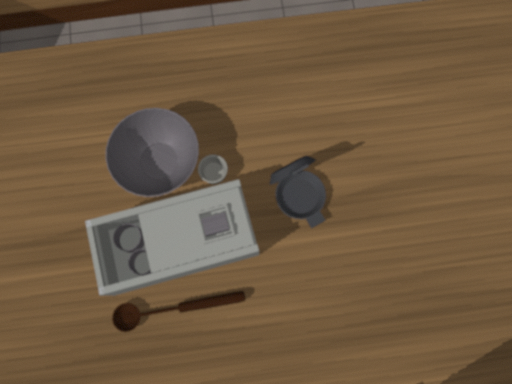

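View pics/scene0.png

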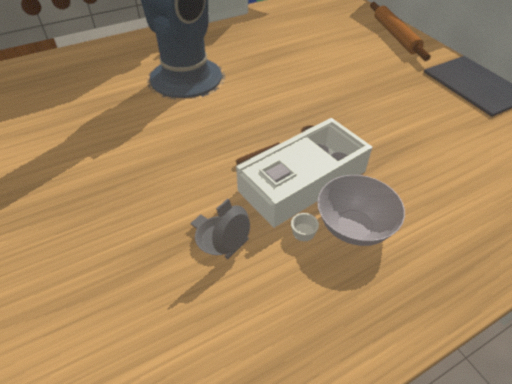

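The top view shows the bin with corners near (88,221), (240,184), (257,251) and (101,292). The catch is at about (216,223), and the lid shuts towards image left. In the scene view the catch is near (278,173). The pinch pot, bowl and press sit around the bin.

```bash
cat > h.py <<'E'
from rig import arm
import cv2, numpy as np
def ray(cal,px,z):
    K,d=np.array(cal["camera_matrix"]),np.array(cal["dist"])
    R=cv2.Rodrigues(np.array(cal["rvec"],float))[0];t=np.array(cal["tvec"],float).ravel()
    u=cv2.undistortPoints(np.array(px,float).reshape(-1,1,2),K,d).reshape(-1,2)
    D=np.c_[u,np.ones(len(u))]@R;C=-R.T@t
    return C+D*((z-C[2])/D[:,2])[:,None]
E
python3 - <<'E'
from h import *
for n,box in(("top",(80,175,265,300)),("scene",(225,115,380,230))):
    im=cv2.imread(f"pics/{n}0.png");c=arm.get_calibration(n)
    x0,y0,x1,y1=box
    print(n,ray(c,[[88,221],[240,184],[257,251],[101,292]] if n=="top" else [[333,123],[370,153],[271,196],[239,168]],76).round(0).tolist())
    print("catch",ray(c,[[216,223]] if n=="top" else [[278,172.5]],76))
    big=cv2.resize(im[y0:y1,x0:x1],None,fx=4,fy=4,interpolation=cv2.INTER_CUBIC)
    cv2.imwrite(f"pics/{n}1.png",big)
E
```

```text
top [[573.0, 207.0, 76.0], [603.0, -61.0, 76.0], [483.0, -75.0, 76.0], [451.0, 191.0, 76.0]]
catch [[540.31108832 -11.7007714   76.        ]]
scene [[466.0, 191.0, 76.0], [590.0, 200.0, 76.0], [593.0, -52.0, 76.0], [494.0, -70.0, 76.0]]
catch [[544.28321913  -6.27895453  76.        ]]
```

View pics/top1.png

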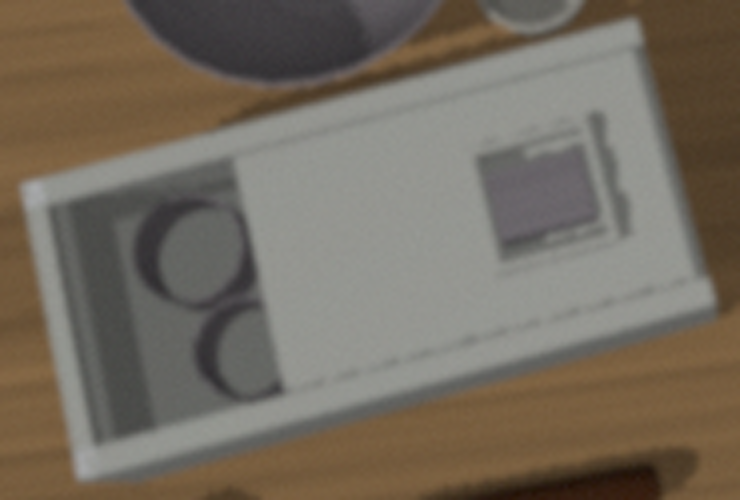

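The catch is at about (540,-11). The bin is yawed about +0.117 rad, so the lid shuts along (-0.117, 0.993). I'll move above the catch with the fingers closed, turning the tool about +1.335.

Call:
play_rows --pt "0 2.1 4.2 0 0.133" --pt "1 2.1 4.2 0 0.133" --pt "1 2.1 4.2 0 0.133" --pt "1 2.1 4.2 0 0.133" --pt "1 2.1 4.2 0 0.133" --pt "1 2.1 4.2 0 0.133" --pt "1 2.1 4.2 0 0.133" --pt "1 2.1 4.2 0 0.133" --pt "1 2.1 4.2 0 0.133" --pt "1 2.1 4.2 0 0.133" --newtons 10

```text
time_s: 1.1
ee_pos: [443.5, -211.6, 222.5]
orientation: [2.087, 2.348, -0.0]
ft_force: [0.5, -0.7, 1.5]
width: 15.2
grasp_force: 0.0
```

Call:
play_rows --pt "1 2.3 4.4 0 0" --pt "1 2.3 4.4 0 0" --pt "1 2.3 4.4 0 0" --pt "1 2.0 4.0 0 0" --pt "1 0 0 0 0" --pt "1 0 0 0 0"

```text
time_s: 1.7
ee_pos: [532.1, -40.5, 222.1]
orientation: [-2.09, -2.345, 0.001]
ft_force: [0.6, -0.6, 0.1]
width: 0.7
grasp_force: 0.0
```

```bash
python3 - <<'E'
from h import *
s=arm.observe();print(s["ee_pos"],s["orientation"],s["width"],s["ft_force"])
c=arm.get_calibration("wrist");im=arm.capture("wrist")[:,:,::-1]
np.save("c.npy",c,allow_pickle=True);cv2.imwrite("pics/w0.png",im)
cv2.imwrite("pics/w0b.png",cv2.resize(im,None,fx=1.5,fy=1.5))
E
```

```text
[532.09551332 -40.47954447 222.09545945] [-2.08978921e+00 -2.34456174e+00  1.00996991e-03] 0.6557281470947036 [ 0.6008145  -0.55927575  0.1220799 ]
```

View pics/w0b.png

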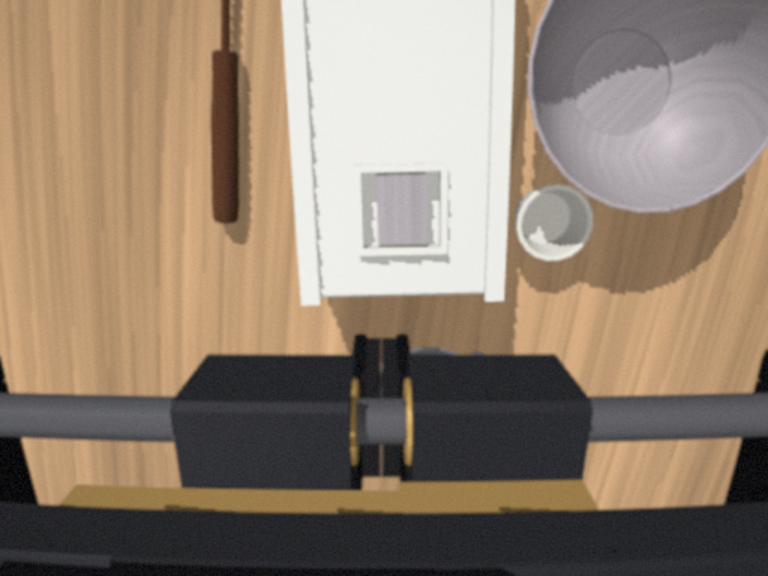

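The wrist view (at 1.5x) shows the catch top from about (377,172) to (427,247). The collar runs from about (355,163) to (449,256), and the bin's long edges are at x≈283–302 and 516–504.

```bash
python3 - <<'E'
from h import *
c=np.load("c.npy",allow_pickle=True).item()
p=lambda l,z:ray(c,np.array(l)/1.5,z)
ca=p([[377,172],[427,172],[377,247],[427,247]],76);print("catch",ca.mean(0),np.ptp(ca,0))
co=p([[353,164],[447,164],[360,256],[449,256]],77);print("collar",co.mean(0),co.round(1).tolist())
e=p([[283,1],[302,300],[516,1],[504,300]],76);print("edges",e.round(1).tolist())
for a,b in((0,1),(2,3)):
    d=e[a]-e[b];print(np.arctan2(-d[0],d[1]))
m=e.mean(0)
print(p([[322,296],[484,294]],71).round(1).tolist())
E
```

```text
catch [542.50345657  -7.39275999  76.        ] [36.07672315 49.09808885  0.        ]
collar [542.71051119  -7.72575535  77.        ] [[510.1, 16.8, 77.0], [565.6, 23.3, 77.0], [520.0, -38.7, 77.0], [575.2, -32.3, 77.0]]
edges [[461.9, 102.0, 76.0], [486.0, -72.0, 76.0], [591.2, 117.3, 76.0], [615.1, -57.2, 76.0]]
0.13764296624113245
0.13572426201676496
[[498.2, -69.5, 71.0], [602.7, -56.1, 71.0]]
```

Call:
play_rows --pt "1 0.95 4.1 0 0.01" --pt "1 0 0 -4 0" --pt "1 0 0 -4 0" --pt "1 0 0 -4 0" --pt "1 0 0 -1 0" --pt "1 0 0 0 0" --pt "1 0 0 0 0"

```text
time_s: 2.45
ee_pos: [543.0, -1.1, 94.1]
orientation: [2.082, 2.35, 0.003]
ft_force: [0.5, 0.2, 0.6]
width: 0.6
grasp_force: 0.0
```

```bash
python3 - <<'E'
from h import *
cs=arm.get_calibration("scene")
ims=[arm.capture("wrist")[:,:,::-1],cv2.resize(arm.capture("scene")[90:250,200:400,::-1],None,fx=2.56,fy=2.4,interpolation=3)]
cv2.imwrite("pics/v1.png",cv2.resize(np.vstack(ims),None,fx=.77,fy=.77))
s=arm.observe();print(s["ee_pos"],s["orientation"],s["ft_force"])
E
```

```text
[543.36619073  -0.69243987  94.69370435] [2.08077675 2.34947802 0.00400792] [0.0688886  0.37900156 0.23930632]
```

View pics/v1.png

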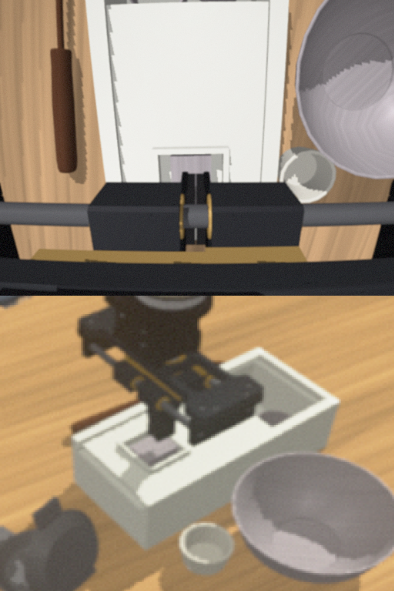

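The finger is over the hole, centred laterally and slightly towards the front edge. Now I'll press.

Call:
play_rows --pt "1 0 0 -0.8 0" --pt "1 0 0 -0.8 0" --pt "1 0 0 -0.5 0" --pt "1 0 0 -0.4 0" --pt "1 0 0 -0.3 0" --pt "1 0 0 0 0"

```text
time_s: 3.15
ee_pos: [542.4, -0.6, 64.9]
orientation: [2.081, 2.352, 0.0]
ft_force: [-0.6, -0.8, 7.7]
width: 0.5
grasp_force: 3.7
```

The force is 7.7 N at z=64.9, so the catch is about 11 mm down. I'll press a little more, then push.

Call:
play_rows --pt "1 0 0 -0.2 0" --pt "1 -0.05 0.4 0 0" --pt "1 -0.05 0.4 0 0" --pt "1 -0.06 0.5 0 0" --pt "1 -0.06 0.5 0 0" --pt "1 0 0 0 0"

```text
time_s: 3.75
ee_pos: [540.6, 15.4, 63.3]
orientation: [2.08, 2.349, -0.002]
ft_force: [0.8, -4.8, 8.2]
width: 0.4
grasp_force: 4.1
```

Call:
play_rows --pt "1 -0.06 0.5 0 0" --pt "1 -0.06 0.5 0 0" --pt "1 -0.06 0.5 0 0" --pt "1 -0.1 0.8 0 0" --pt "1 -0.1 0.8 0 0" --pt "1 -0.1 0.8 0 0" --pt "1 -0.1 0.8 0 0" --pt "1 0 0 0 0"

```text
time_s: 4.55
ee_pos: [533.8, 64.1, 62.4]
orientation: [2.081, 2.353, -0.002]
ft_force: [0.9, -1.1, 0.4]
width: 0.1
grasp_force: 0.9
```

Call:
play_rows --pt "1 -0.08 0.6 0 0" --pt "1 -0.08 0.6 0 0" --pt "1 -0.05 0.4 0 0" --pt "1 -0.04 0.3 0 0" --pt "1 -0.03 0.2 0 0" --pt "1 0 0 0 0"

```text
time_s: 5.15
ee_pos: [530.9, 84.8, 62.3]
orientation: [2.082, 2.352, -0.002]
ft_force: [1.8, -4.1, 1.3]
width: 0.1
grasp_force: 2.3
```

Call:
play_rows --pt "1 -0.03 0.2 0 0" --pt "1 -0.03 0.2 0 0" --pt "1 0 0.1 0 0" --pt "1 0 0 0 0" --pt "1 0 0 0 0"

```text
time_s: 5.65
ee_pos: [530.8, 85.0, 62.3]
orientation: [2.083, 2.346, -0.01]
ft_force: [2.5, -12.5, 3.0]
width: 0.4
grasp_force: 6.6
```

The TCP stopped moving while the force rose to 12.5 N, so the lid is on the end stop. I'll back off to the middle of the hole, lift and look.

Call:
play_rows --pt "1 0.06 -0.6 0 0" --pt "1 0.12 -1.1 0 0" --pt "1 0 0 0 0" --pt "1 0 0 2 0" --pt "1 0 0 3 0" --pt "1 0 0 4.5 0" --pt "1 0 0 4.5 0" --pt "1 0 3 2 0" --pt "1 0 0 0 0"

```text
time_s: 6.55
ee_pos: [533.4, 109.8, 226.6]
orientation: [2.073, 2.358, 0.014]
ft_force: [-0.3, 0.8, -0.2]
width: 0.6
grasp_force: 0.0
```

```bash
python3 - <<'E'
from h import *
a=arm.capture("top")[165:305,70:270,::-1];b=arm.capture("scene")[90:250,200:400,::-1]
cv2.imwrite("pics/v2.png",cv2.resize(np.vstack([a,b]),None,fx=2,fy=2,interpolation=3))
s=arm.observe();print(s["time_s"],s["ee_pos"],s["ft_force"])
E
```

```text
6.65 [531.69474273 104.93279542 222.62267575] [ 0.46251906 -0.68753332 -0.36780722]
```

View pics/v2.png

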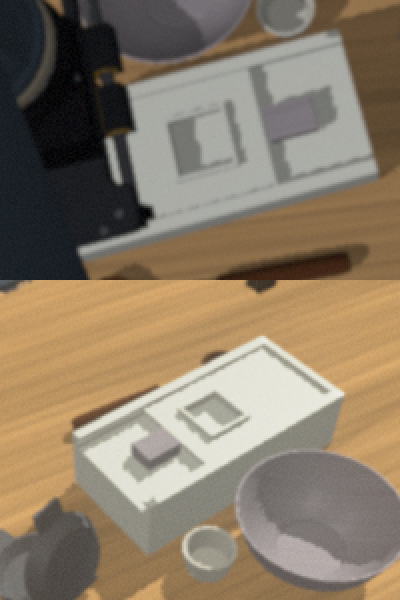

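The lid is shut. The catch stands up behind its rear edge (scene crop about (155,447)), and the bowl, pot, spoon and press are where they were. The hand is clear, so I'm handing in.

```bash
python3 -c "
from rig import arm
print(arm.close_job())"
```

```text
the job is handed in; nothing more can be done
None
```

The lid is shut on its end stop with the catch sprung up behind it, the hand is clear, nothing else was moved, and the job was handed in at about 6.7 s.

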